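# Clamp the tablet jar in its jig and twist off the tight lid

### The arm

A 6-joint arm with a two-finger parallel gripper is mounted at the origin on a cart in front of the work surface, level with it; the furniture and walls round the work are solid. World frame = base frame: x ahead of the robot, y to its left, z up, the work surface at z = 0. Lengths are in m, angles in rad, forces in N, time in s.
With the tool pointing down it reaches from about 0.425 to 0.95 m from the base axis. Payload 3.5 kg.
Tool frame: the origin (TCP) lies midway between the tips of the shut fingers; the grasp point (between the pads) lies 19 mm behind it; y points along the fingers, x is the direction in which the jaws open and shut, and the axes are right-handed (so a half turn about y gives the same grasp; the last joint's range is limited). The gripper opens to 85 mm and grips with 20 to 120 N. Pads are 22 mm wide; open, the fingers measure 114 mm over their backs; the gripper's body (76 mm by 85 mm) begins 54 mm behind the grasp point. The pads swing forward as they close: fully open they stand 13 mm farther back than shut.
Start: joints at [-1.366, 0.286, 1.577, -0, 1.279, -0.15], TCP at [0.235, -0.633, 0.231] pointing down, gripper open.
Joint ranges: [-2.77, 2.77], [-0.9, 2.22], [0.21, 2.48], [-1.53, 4.67], [0.24, 2.81], [-2.84, 2.84]. Speed limits (rad/s): [2.79, 2.79, 3.14, 3.14, 3.14, 3.14].

### API

Orientations are given as a unit quaternion [x, y, z, w].
In Python, from plant import ctrl gives the robot as it stands. The module is installed in compiled form; this text tells all that it offers.
- The arm moves only by the tool carry_out, never from a script. Its argument "motion" is a list that holds one entry, the list of rows, each a list of 5 numbers: the shift along the tool's x, y, z in cm, then the turn about the tool's y in rad, then the closure, from 0 (fully open) to 1 (shut). A call has 1 to 8 rows; each row is the pose to reach, as a shift and turn from the pose measured when the call began, along the tool's axes at that moment; what a row does not reach only later rows make up. A row lasts 1/12 s, in which the tool goes at most 41.7 mm and 7.16 degrees, less where a joint would pass 70% of its speed; a pose out of reach is approached as far as the arm can. A call with a gripper value outside its range is refused whole. The fingers move at their own pace and stop on an object; "newtons" is the grip in N (left out, the last holds). Time passes only in rows, so rows that repeat a pose let the fingers close. It gives the time, the measured TCP pose, the force and the opening at its end, in the units of the state.
- ctrl.get_obs(): the state, without advancing time (a new reading comes with each control period).
- ctrl.capture(name): name is "scene" or "top" or "wrist"; returns a dict with "frame" (400x640x3 uint8, blue, green, red), "camera_matrix" (3x3 intrinsics, pixels), "world_to_cam" (4x4, takes a point from world to camera coordinates); the wrist camera has in their place "tool_from_camera" (4x4, takes a point from camera to tool coordinates, whose origin is the TCP and whose axes are the tool frame's). Camera axes: x right, y down, z forward; pixel columns grow to the right and rows downward; lengths in m; the calibration is good to about 2 mm. The wrist camera is an equidistant fisheye: a pixel r from the principal point sees the ray r / f radians off the axis. A picture is of the moment at which its call begins: read the wrist's pose just before it. There is no depth.
- ctrl.hand_in(): hands the job in, once; it reports no verdict.
Trained networks look in a picture, given as the dict that the camera call returned (one of the last four; its "shot" number tells which), for a name from the list of things; names that differ only in an ending like _2 or _b are one class to them, and where a whole thing is asked for, a point or a joint stands for the part that bears it (a point fixed in the world has none). Each returns a list of dicts, best first, with "score" (0 to 1); they miss things now and then, are a little off and sometimes report something else, mostly with a low value. They report only what shows in the picture. A call takes as long as a camera call. They do not tell look-alikes from the thing itself.
- ctrl.find_in(picture, query): "xyz" ([x, y, z] in m, in the coordinates of the camera as it stood for that picture, good to about 4 mm: the middle of the surface that is visible of it).
- ctrl.landmark_of(picture, query): "xyz" ([x, y, z] in m, in the coordinates of the camera as it stood for that picture, good to about 4 mm: a listed point, or the origin of a listed thing).
The state is a dict: "time_s": time; "q": joint angles; "joint_velocities": joint speeds; "effort": joint torques, N m; "ee_pos": TCP position; "tool_rot": TCP orientation; "wrist_force": force on the tool from outside, world axes, zero at the start; "torque": the same for the moment, N m; "grip_width": opening from 0.0 (shut) to 1.0 (fully open).
Only numpy, scipy, OpenCV 4.12 (cv2) and the standard library are available. Lean on these libraries where they do the work, as an engineer would, in place of code of your own. Each camera call takes 0.05 s, during which the arm holds its last target.

### The job

The lid of the washing-tablet jar is stuck. Swing the toggle clamp's lever over centre, away from the jar and down until it locks, so that the jar is held in its jig; then unscrew the lid anticlockwise until its threads let go, without dragging the jar round. Finish while still holding the lid level just above the jar's open mouth, centred and clear of it, the jar still clamped and the other things left where they are.

Things in the scene. Friction and masses are not known exactly. Their poses are not given: they have to be found in the camera images.
- jig: Jar jig fixed to the worktop: pale wooden board 140 mm (x) by 262 mm (y, -170 to +92), 18 mm thick. Origin: on the worktop under the axis of the jar's seat; z up. Seat: a wooden V 58 mm high on the jar's +y side, faces 36 mm from the axis, 45 degrees either side of +y. On the -y side a steel toggle clamp pushes a rubber pad towards +y onto the jar.
- clamp_lever (a joint): Angle q of the clamp's lever, rad, about the jig's +x through point clamp_pivot. About 0: open, nearly upright. It grows as the lever swings away from the jar (to the jig's -y) and down; 1.57 is dead centre, 1.745 the end stop, where it lies level and stays locked by itself. In the jig's frame the lever points from the pivot to y = sin(0.21 - q), z = cos(0.21 - q).
- clamp_pivot (a point): Point on the jig: axis of the clamp's lever, 136 mm from the seat's axis towards the jig's -y and 60 mm above the worktop.
- lever_grip (a point): Point on the lever 90 mm from the pivot: centre of the round black ball knob, 24 mm across, on its end (the rod below it is 10 mm thick). The ball can be pinched from above across the jig's x, and turns between the pads as the lever swings, or it can be pushed. The pad meets the jar at 0.65 to 0.8 rad and squeezes it from 0.9 on, taking up to about 4 N here.
- clamp_pad: Round black rubber pad on the clamp's plunger, 28 mm across, 60 mm above the worktop; origin at the middle of its front face, y along the push. It advances 21 mm, is sprung and presses the jar with about 37 N when locked.
- jar: Round white plastic jar with a plain paper label, 72 mm across, 120 mm high, about 0.4 kg, loose on the board in the V seat, a few mm short of the V; the clamp pushes it home, and then it cannot turn. Origin: centre of its underside, z up. The neck, 45 mm across, carries three raised threads.
- jar_mouth (a point): Point on the jar: centre of the top of its rim, 120 mm above its underside.
- lid: Round metal ribbed lid, 60 mm across, 23 mm high. Origin: centre of its lower edge, z up. Screwed on, that edge is 18 mm below the jar's rim and its top 143 mm above the worktop. Anticlockwise from above unscrews it: it rises 2.4 mm per rad, is tight (0.4 N m) for about 0.6 rad, lets go 0.95 to 1.18 rad from its start and meets a hard stop 0.6 rad later; before it lets go it cannot be lifted.
- lid_mark (a point): Small raised pip on the top of the lid near its edge, 24.5 mm from the axis, on the lid's -x side; at the start it points along the jar's -x to within 0.1 rad.
- scoop: White measuring scoop beside the jig, a bystander.
- nail_brush: Nail brush behind the jig, a bystander.
- marker: Marker pen in front of the jig, a bystander.
- torch: Black pocket torch to the right, a bystander.
- tape_roll: Roll of black tape to the right, a bystander.
- soap_bottle: Amber soap bottle with a pump, a bystander, behind on the right under the wall cabinet (which hangs 0.51 m above the worktop, beyond x = 0.54 m and to the right of y = -0.09 m: keep the wrist clear of it).
- sink_plug: Black rubber sink plug to the right, a bystander.
Mind the look-alikes: they are no part of the job. Leave any blue or purple look-alike of the lid alone. Several things have the shape of the jar; the one meant has the colours described above.

How it is judged:
On the way, in this order (a step that is already met when the one before it is completed fails the run):
1. the clamp's lever is over centre and the pad presses the jar, the lid still screwed on (value of joint clamp_lever above 1.62 rad and contact force between clamp_pad and jar above 10 N and z of lid in the frame of jar_mouth below -0.012 m and y of lid_mark in the frame of jar above -0.012 m), for 0.2 s.
2. the lid has been turned about an eighth of a turn anticlockwise or more on the clamped jar, still on its neck (value of joint clamp_lever above 1.62 rad and y of lid_mark in the frame of jar below -0.0175 m and z of lid in the frame of jar_mouth below -0.01 m), for 0.05 s.
At the end, for the whole second after the job is handed in: The fingers hold the lid still and level (0.2 rad), its lower edge 2 to 50 mm above the rim, within 20 mm of the mouth's axis, not touching the jar; lever past 1.62 rad, pad pressing the jar with over 10 N, jar upright in its seat (8 mm) (z of lid in the frame of jar_mouth between 0.002 and 0.05 m and horizontal distance between lid and jar_mouth below 0.02 m and angle between lid's own z axis and vertical below 0.2 rad and contact force between the fingers and lid above 1 N and contact force between lid and jar below 0.1 N and linear speed of lid below 0.03 m/s and value of joint clamp_lever above 1.62 rad and contact force between clamp_pad and jar above 10 N and horizontal distance between jar and jig below 0.008 m and z of jar in the frame of jig below 0.023 m and angle between jar's own z axis and vertical below 0.1 rad); the arm keeps its last pose, push and grip.
It fails at once if the jar is dragged round in the jig (over 0.4 rad from the jig's own line) (angle between the x axis of jar and the x axis of jig, either way round above 0.4 rad).
It fails at once if the jar is lifted or tipped (z of jar in the frame of jig above 0.035 m or angle between jar's own z axis and vertical above 0.25 rad).
It fails at once if a bystander is pushed away by more than 40 mm (distance of any of scoop, nail_brush, marker, torch, tape_roll, soap_bottle, sink_plug from where it was at the start of the episode above 0.04 m).
It also fails if it takes over 58 s, if anything falls off the work surface, if the arm or the gripper's body presses on something with over 40 N, if the wrist force passes 120 N, or if a joint passes its speed limit or range.

## Working session

There is one attempt and no reset: what is moved stays moved. The work goes in short steps, Python scripts to look and compute and a tool call to move; the robot and the scene stay as the last step left them, time stands still between calls to the robot, and variables do not carry over. Pictures are saved under pics/ and viewed, and the job is handed in when it is done.

Besides the shell and the picture viewer there is one more tool, called as name(argument=value, ...) on one line, values as JSON. carry_out: Moves the arm, as the interface text tells. Its arguments: {"type":"object","properties":{"motion":{"type":"array"},"newtons":{"type":"number"}},"required":["motion"]}

```bash
mkdir -p pics; cat > h.py <<'E'
import numpy as np, cv2
from scipy.spatial.transform import Rotation as R
from plant import ctrl
def T():
    o=ctrl.get_obs(); M=np.eye(4); M[:3,:3]=R.from_quat(o['tool_rot']).as_matrix(); M[:3,3]=o['ee_pos']; return M
def shot(n,f=None):
    M=T(); p=ctrl.capture(n)
    if f: cv2.imwrite('pics/'+f,p['frame'])
    W=np.linalg.inv(p['world_to_cam']) if n!='wrist' else M@p['tool_from_camera']
    return p,W
def w(W,x): return (W@np.r_[x,1])[:3]
E
python3 - <<'E'
from h import *
np.set_printoptions(precision=4,suppress=True)
o=ctrl.get_obs(); print(o); print(T())
for n in('scene','top'):
    p,W=shot(n,n+'0.png')
    for q in('jig','clamp_pivot','lever_grip','jar','jar_mouth','lid','lid_mark','clamp_pad'):
        for d in ctrl.landmark_of(p,q)[:3]: print(n,q,round(d['score'],2),w(W,d['xyz']))
E
```

```text
{'time_s': 0.0, 'q': array([-1.366 ,  0.2872,  1.5782,  0.    ,  1.2786, -0.15  ]), 'joint_velocities': array([ 0.0007,  0.0009,  0.0002, -0.0018,  0.0016, -0.0007]), 'effort': array([  0.0014, -40.5984, -29.2621,  -0.    ,   0.0059,   0.    ]), 'ee_pos': array([ 0.2344, -0.6323,  0.2299]), 'tool_rot': array([-0.5798,  0.4045, -0.4033,  0.581 ]), 'wrist_force': array([ 0.8676,  0.9695, -0.0481]), 'torque': array([-0.0116, -0.007 ,  0.0118]), 'grip_width': 0.9998047651541891}
[[ 0.3473 -0.0004  0.9377  0.2344]
 [-0.9377  0.0023  0.3473 -0.6323]
 [-0.0023 -1.      0.0004  0.2299]
 [ 0.      0.      0.      1.    ]]
scene jig 0.65 [0.5051 0.2683 0.0025]
scene jig 0.32 [ 0.5417 -0.1905 -0.0025]
scene clamp_pivot 0.6 [0.4708 0.1329 0.0617]
scene lever_grip 0.55 [ 0.6851 -0.2302  0.0032]
scene lever_grip 0.45 [0.4682 0.1474 0.1544]
scene jar 0.83 [0.5013 0.2634 0.0155]
scene jar 0.6 [ 0.493  -0.0357 -0.0023]
scene jar_mouth 0.78 [ 0.4898 -0.0353  0.1168]
scene jar_mouth 0.58 [0.5023 0.2608 0.1419]
scene lid 0.76 [ 0.4315  0.4515 -0.0032]
scene lid 0.66 [ 0.5972  0.022  -0.0036]
scene lid_mark 0.76 [0.4421 0.4707 0.0207]
scene lid_mark 0.61 [0.5735 0.0201 0.0217]
scene lid_mark 0.57 [0.4786 0.2727 0.1499]
top jig 0.88 [0.5045 0.2624 0.0017]
top jig 0.57 [0.4059 0.2948 0.0017]
top clamp_pivot 0.94 [0.4639 0.1329 0.06  ]
top clamp_pivot 0.56 [ 0.4778 -0.3068  0.0005]
top lever_grip 0.54 [0.4662 0.1367 0.1537]
top lever_grip 0.37 [0.4613 0.1328 0.0609]
top jar 0.89 [0.5012 0.2606 0.0168]
top jar 0.89 [ 0.4893 -0.038  -0.0033]
top jar_mouth 0.82 [ 0.4941 -0.0401  0.118 ]
top jar_mouth 0.53 [0.4998 0.2586 0.1411]
top lid 0.68 [ 0.5968  0.0156 -0.0002]
top lid 0.56 [0.5016 0.2609 0.1199]
top lid 0.53 [0.4285 0.4487 0.002 ]
top lid_mark 0.78 [0.4381 0.4656 0.0217]
top lid_mark 0.68 [0.479  0.2618 0.1436]
top lid_mark 0.67 [0.5697 0.0189 0.0189]
top clamp_pad 0.52 [0.488  0.2142 0.0566]
```

View pics/scene0.png

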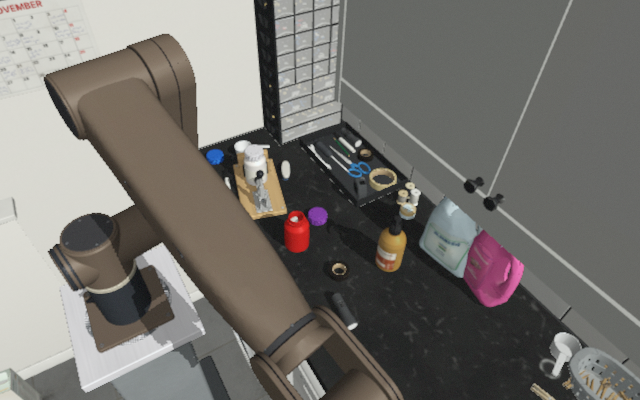

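View pics/top0.png

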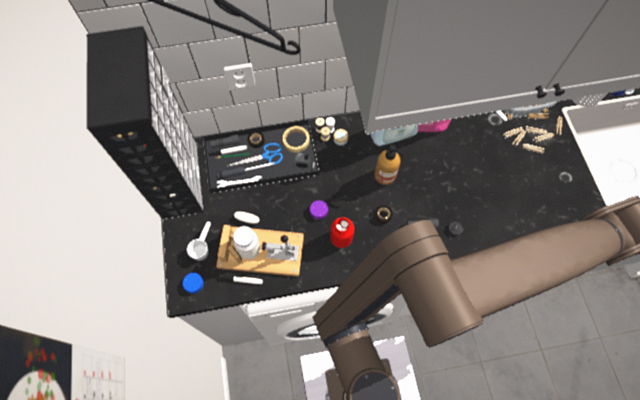

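The jar to open is the white one on the board, at about (0.50, 0.26). The red jar, blue lid and purple lid are look-alikes. I'll move above the clamp.

carry_out(motion=[[[-3.0, -4, 2.4, 0, 0], [-6, -7, 5, -0.1, 0], [-57.4, -7, 44.3, -0.94, 0], [-57.4, -7, 44.3, -0.94, 0], [-57.4, -7, 44.3, -0.94, 0], [-57.4, -7, 44.3, -0.94, 0], [-57.4, -7, 44.3, -0.94, 0], [-57.4, -7, 44.3, -0.94, 0]]])

```text
time_s: 1.57
ee_pos: [0.3286, -0.3344, 0.293]
tool_rot: [0.696, -0.127, 0.127, -0.696]
wrist_force: [1.5, 0.4, -0.0]
grip_width: 0.997
```

```bash
cat > to.py <<'E'
from h import *
import sys
# target x y z jawangle(of tool x) 
def to(x,y,z,a=None):
    M=T(); d=M[:3,:3].T@(np.array([x,y,z])-M[:3,3])
    th=np.arctan2(M[1,0],M[0,0]); t=0 if a is None else -((a-th+np.pi)%(2*np.pi)-np.pi)
    o=ctrl.get_obs()
    print('t',o['time_s'],'pos',M[:3,3].round(4),'ang',th.round(4),'q',o['q'].round(2),'F',o['wrist_force'].round(1),'grip',round(o['grip_width'],3))
    print('move cm',(d*100).round(2),'turn',round(float(t),3))
if __name__=='__main__': to(*map(float,sys.argv[1:]))
E
python3 to.py 0.45 0.06 0.30 -0.27
```

```text
t 1.5667 pos [ 0.3286 -0.3344  0.293 ] ang -0.3605 q [-1.01 -0.23  1.99  0.    1.38 -0.65] F [ 1.5  0.4 -0. ] grip 0.997
move cm [-2.55 -0.72 41.19] turn -0.091
```

carry_out(motion=[[[-2.5, -1, 41.2, -0.09, 0], [-2.5, -1, 41.2, -0.09, 0], [-2.5, -1, 41.2, -0.09, 0], [-2.5, -1, 41.2, -0.09, 0], [-2.5, -1, 41.2, -0.09, 0], [-2.5, -1, 41.2, -0.09, 0], [-2.5, -1, 41.2, -0.09, 0], [-2.5, -1, 41.2, -0.09, 0]]])

```text
time_s: 2.23
ee_pos: [0.4266, -0.0158, 0.3015]
tool_rot: [0.701, -0.095, 0.096, -0.7]
wrist_force: [0.8, -0.4, 1.0]
grip_width: 0.999
```

```bash
python3 to.py 0.45 0.06 0.30 -0.27; python3 - <<'E'
from h import *
np.set_printoptions(precision=4,suppress=True)
for n in('wrist','top'):
    p,W=shot(n,n+'1.png')
    for q in('jig','clamp_pivot','lever_grip','jar_mouth','lid_mark'):
        for d in ctrl.landmark_of(p,q)[:2]: print(n,q,round(d['score'],2),w(W,d['xyz']))
E
```

```text
t 2.2333 pos [ 0.4266 -0.0158  0.3015] ang -0.2706 q [-0.28 -0.34  2.06 -0.    1.42 -0.  ] F [ 0.8 -0.4  1. ] grip 0.999
move cm [0.23 0.15 7.93] turn -0.001
wrist clamp_pivot 0.8 [0.4664 0.1345 0.0553]
wrist lever_grip 0.85 [0.4625 0.1461 0.1473]
wrist jar_mouth 0.56 [ 0.4945 -0.0362  0.1166]
wrist jar_mouth 0.44 [ 0.4752 -0.3018 -0.0008]
wrist lid_mark 0.72 [0.5695 0.0126 0.0229]
top jig 0.78 [0.5023 0.2657 0.0029]
top jig 0.69 [ 0.5382 -0.1904  0.0011]
top clamp_pivot 0.89 [0.4654 0.1314 0.0625]
top lever_grip 0.65 [0.5016 0.2619 0.1179]
top lever_grip 0.42 [0.4668 0.141  0.1525]
top jar_mouth 0.78 [0.4992 0.2596 0.1408]
top lid_mark 0.91 [0.4768 0.266  0.143 ]
top lid_mark 0.56 [0.5665 0.016  0.0199]
```

View pics/wrist1.png

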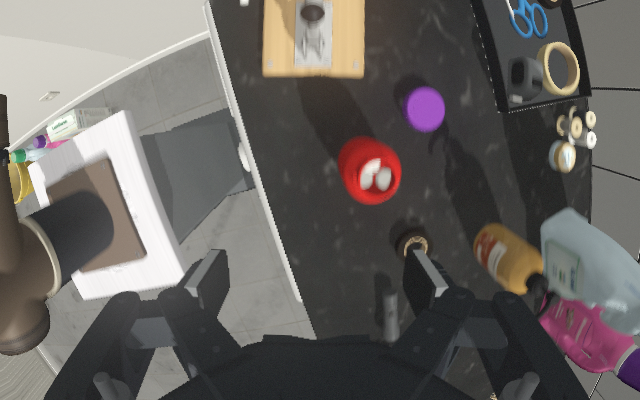

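Wrist view: the knob is at (312,12) and the board's front edge at row ~76 is parallel to the image rows, so the tool yaw matches the jig (-0.27). The red jar is below, at (370,170).

carry_out(motion=[[[0.2, 2, 4, 0, 0], [0.0, 5, 8, 0, 0], [-0.3, 8, 12, 0, 0], [-0.5, 10, 15.5, 0, 0.3], [-0.5, 10, 16, 0, 0.3], [-0.5, 10, 16, 0, 0.3]]])

```text
time_s: 3.33
ee_pos: [0.4632, 0.1386, 0.1973]
tool_rot: [0.701, -0.097, 0.093, -0.7]
wrist_force: [-0.9, -0.8, 0.4]
grip_width: 0.697
```

```bash
python3 to.py 0.467 0.146 0.131 -0.27; python3 - <<'E'
from h import *
np.set_printoptions(precision=4,suppress=True)
for n in('wrist',):
    p,W=shot(n,n+'2.png')
    for q in('jig','clamp_pivot','lever_grip','jar_mouth','lid_mark','lid'):
        for d in ctrl.landmark_of(p,q)[:2]: print(n,q,round(d['score'],2),w(W,d['xyz']))
E
```

```text
t 3.3333 pos [0.4632 0.1386 0.1973] ang -0.2701 q [ 0.08 -0.11  2.07  0.    1.19  0.35] F [-0.9 -0.8  0.4] grip 0.697
move cm [0.2  6.63 0.82] turn -0.0
wrist clamp_pivot 0.9 [0.4635 0.1342 0.0594]
wrist lever_grip 0.76 [0.4637 0.1452 0.1478]
wrist lid_mark 0.77 [0.4762 0.2712 0.1439]
wrist lid_mark 0.56 [0.5696 0.0122 0.0223]
wrist lid 0.79 [ 0.5983  0.0155 -0.0041]
```

View pics/wrist2.png

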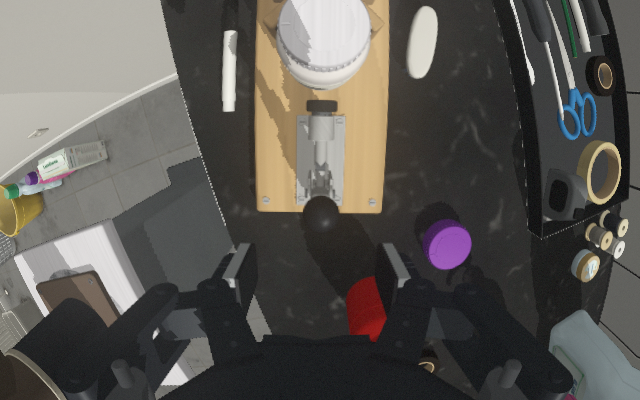

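Wrist view: the knob is at (320,212), midway between the fingers (243 and 397). I'll descend and pinch it lightly.

carry_out(motion=[[[0.1, 2, 0.9, 0, 0.3], [0.1, 5, 0.9, 0, 0.3], [0.1, 6.6, 0.9, 0, 0.3], [0.1, 6.6, 0.9, 0, 0.8], [0.1, 6.6, 0.9, 0, 0.8], [0.1, 6.6, 0.9, 0, 0.8], [0.1, 6.6, 0.9, 0, 0.8]]], newtons=25)

```text
time_s: 4.27
ee_pos: [0.4676, 0.1442, 0.1374]
tool_rot: [-0.7, 0.098, -0.096, 0.701]
wrist_force: [-7.1, 1.9, 2.8]
grip_width: 0.261
```

```bash
python3 to.py 0.467 0.146 0.131 -0.27; python3 - <<'E'
from h import *
p,W=shot('wrist','wrist3.png')
np.set_printoptions(precision=4,suppress=True)
for q in('clamp_pivot','lever_grip'):
        for d in ctrl.landmark_of(p,q)[:2]: print(q,round(d['score'],2),w(W,d['xyz']))
E
```

```text
t 4.2667 pos [0.4676 0.1442 0.1374] ang -0.2756 q [ 0.09 -0.02  2.1   0.    1.06  0.37] F [-7.1  1.9  2.8] grip 0.261
move cm [-0.1   0.64  0.15] turn -0.006
clamp_pivot 0.88 [0.4623 0.1338 0.057 ]
lever_grip 0.76 [0.4658 0.144  0.1486]
```

View pics/wrist3.png

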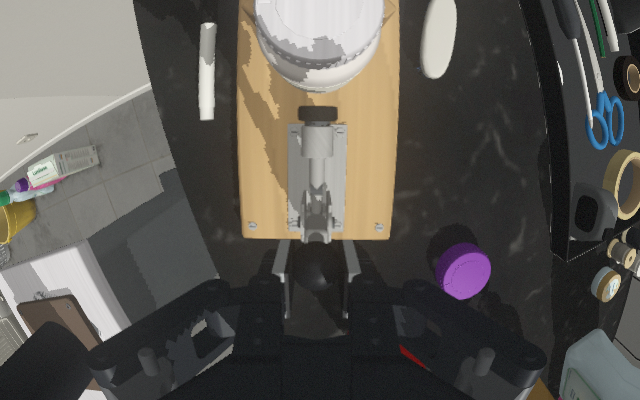

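carry_out(motion=[[[-0.2, 0.6, 0.1, 0, 0.45], [-0.2, 0.8, 0.1, 0, 0.45], [-0.2, 0.9, 0.1, 0, 0.45]]])

```text
time_s: 4.67
ee_pos: [0.4668, 0.1457, 0.1294]
tool_rot: [-0.7, 0.097, -0.097, 0.701]
wrist_force: [0.3, 0.3, -0.4]
grip_width: 0.551
```

```bash
python3 to.py 0.467 0.146 0.131 -0.27
```

```text
t 4.6667 pos [0.4668 0.1457 0.1294] ang -0.2752 q [ 0.09 -0.02  2.11  0.    1.04  0.37] F [ 0.3  0.3 -0.4] grip 0.551
move cm [ 0.01 -0.16  0.03] turn -0.005
```

carry_out(motion=[[[0, 0, 0, 0, 0.85], [0, 0, 0, 0, 0.85], [0, 0, 0, 0, 0.85], [0, 0, 0, 0, 0.85]]], newtons=25)

```text
time_s: 5.0
ee_pos: [0.4679, 0.1456, 0.1302]
tool_rot: [-0.7, 0.096, -0.098, 0.701]
wrist_force: [1.2, -0.8, 1.1]
grip_width: 0.259
```

```bash
python3 to.py 0.467 0.146 0.131 -0.27
```

```text
t 5.0 pos [0.4679 0.1456 0.1302] ang -0.2752 q [ 0.09 -0.02  2.11  0.    1.04  0.37] F [ 1.2 -0.8  1.1] grip 0.259
move cm [-0.1  -0.08  0.01] turn -0.005
```

carry_out(motion=[[[0, -0.05, -0.8, 0, 0.85], [0, -0.05, -1.7, 0, 0.85], [0, 0.1, -3.0, 0, 0.85], [0, 0.5, -4.3, 0, 0.85], [0, 1.0, -5.5, 0, 0.85], [0, 1.8, -6.65, 0, 0.85], [0, 2.0, -7.0, 0, 0.85], [0, 2.0, -7.0, 0, 0.85]]], newtons=35)

```text
time_s: 5.67
ee_pos: [0.4477, 0.0771, 0.1093]
tool_rot: [-0.7, 0.097, -0.098, 0.7]
wrist_force: [-3.3, -0.3, 2.7]
grip_width: 0.258
```

```bash
python3 to.py 0.441 0.047 0.041 -0.27; python3 - <<'E'
from h import *
p,W=shot('wrist','wrist4.png')
np.set_printoptions(precision=4,suppress=True)
for q in('clamp_pivot','lever_grip'):
        for d in ctrl.landmark_of(p,q)[:2]: print(q,round(d['score'],2),w(W,d['xyz']))
E
```

```text
t 5.6667 pos [0.4477 0.0771 0.1093] ang -0.2767 q [-0.05 -0.07  2.2   0.    1.01  0.22] F [-3.3 -0.3  2.7] grip 0.258
move cm [ 0.17  6.83 -3.08] turn -0.007
clamp_pivot 0.97 [0.4675 0.1342 0.056 ]
lever_grip 0.77 [0.4441 0.0803 0.1278]
```

View pics/wrist4.png

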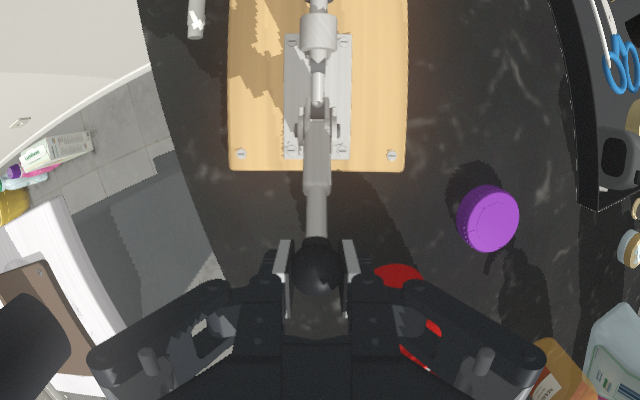

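carry_out(motion=[[[0.05, 0.9, -0.9, 0, 0.85], [0.1, 2.0, -1.65, 0, 0.85], [0.1, 3.2, -2.3, 0, 0.85], [0.1, 4.4, -2.75, 0, 0.85], [0.1, 5.3, -2.95, 0, 0.85], [0.1, 6.2, -3.0, 0, 0.85], [0.1, 6.8, -3.0, 0, 0.85], [0.1, 6.8, -3.0, 0, 0.85]]], newtons=35)

```text
time_s: 6.48
ee_pos: [0.4392, 0.0488, 0.0402]
tool_rot: [0.701, -0.098, 0.095, -0.7]
wrist_force: [-3.8, -2.5, -1.3]
grip_width: 0.254
```

```bash
python3 to.py 0.441 0.047 0.041 -0.27; python3 - <<'E'
from h import *
p,W=shot('wrist','wrist5.png')
np.set_printoptions(precision=4,suppress=True)
for q in('clamp_pivot','lever_grip'):
        for d in ctrl.landmark_of(p,q)[:2]: print(q,round(d['score'],2),w(W,d['xyz']))
E
```

```text
t 6.4833 pos [0.4392 0.0488 0.0402] ang -0.2739 q [-0.12  0.03  2.26 -0.    0.85  0.16] F [-3.8 -2.5 -1.3] grip 0.254
move cm [ 0.22 -0.08 -0.12] turn -0.004
clamp_pivot 0.92 [0.4635 0.1345 0.0597]
lever_grip 0.91 [0.4339 0.0503 0.0648]
```

View pics/wrist5.png

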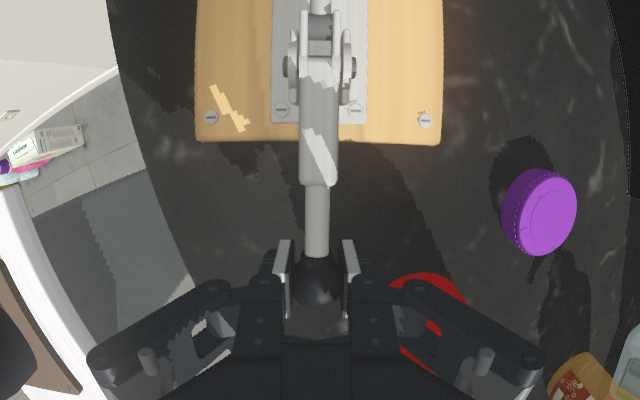

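Lever appears level, with the ball at z≈0.063. I'll press a few mm further to confirm the end stop.

carry_out(motion=[[[0.1, 0.3, 0, 0, 0.85], [0.1, 0.5, 0, 0, 0.85], [0.1, 0.5, 0, 0, 0.85], [0.1, 0.5, 0, 0, 0.85]]])

```text
time_s: 6.97
ee_pos: [0.4392, 0.0488, 0.0377]
tool_rot: [0.701, -0.099, 0.093, -0.7]
wrist_force: [-11.1, -2.2, 13.6]
grip_width: 0.257
```

```bash
python3 to.py 0.441 0.047 0.041 -0.27
```

```text
t 6.9667 pos [0.4392 0.0488 0.0377] ang -0.2727 q [-0.12  0.04  2.26 -0.    0.85  0.16] F [-11.1  -2.2  13.6] grip 0.257
move cm [ 0.22 -0.33 -0.12] turn -0.003
```

The stop pushes back with ~14 N, so the lever is fully over. I'll release and rise.

carry_out(motion=[[[0, -0.2, 0, 0, 0.4], [0, -0.2, 0, 0, 0.4], [0, -0.2, 0, 0, 0.4], [0, -3, 0, 0, 0.4], [0, -7, 0, 0, 0.3], [0, -11, 0, 0, 0.1], [0, -15, 0.5, 0, 0], [0, -19, 3, 0, 0]]])

```text
time_s: 7.63
ee_pos: [0.4487, 0.074, 0.2259]
tool_rot: [0.701, -0.099, 0.095, -0.699]
wrist_force: [0.5, 0.6, 0.3]
grip_width: 0.998
```

```bash
python3 to.py 0.48 0.20 0.24 -0.27; python3 - <<'E'
from h import *
np.set_printoptions(precision=4,suppress=True)
for n in('wrist','top'):
  p,W=shot(n,n+'6.png')
  for q in('clamp_pivot','lever_grip','lid','lid_mark','jar_mouth','jar'):
        for d in ctrl.landmark_of(p,q)[:3]: print(q,round(d['score'],2),w(W,d['xyz']))
E
```

```text
t 7.6333 pos [0.4487 0.074  0.2259] ang -0.2754 q [-0.06 -0.21  2.1  -0.    1.26  0.22] F [0.5 0.6 0.3] grip 0.998
move cm [-0.42 -1.45 12.97] turn -0.005
clamp_pivot 0.72 [0.4623 0.1356 0.0583]
lever_grip 0.93 [0.4334 0.0507 0.0611]
lid 0.72 [ 0.5966  0.0156 -0.001 ]
lid_mark 0.83 [0.5701 0.0113 0.0225]
lid_mark 0.33 [0.4916 0.2327 0.0586]
jar_mouth 0.78 [ 0.4932 -0.0381  0.1192]
jar 0.97 [0.5035 0.2668 0.0186]
jar 0.85 [ 0.4838 -0.0392 -0.0028]
jar 0.61 [ 0.5357 -0.1888 -0.0029]
clamp_pivot 0.71 [ 0.4457 -0.4068  0.002 ]
clamp_pivot 0.69 [0.5006 0.2595 0.0176]
clamp_pivot 0.65 [0.466  0.1315 0.0597]
lid 0.89 [0.4999 0.2624 0.1182]
lid 0.59 [0.4286 0.449  0.0018]
lid 0.38 [0.6057 0.252  0.0046]
lid_mark 0.73 [0.4334 0.4667 0.0211]
lid_mark 0.64 [0.4802 0.2671 0.1418]
lid_mark 0.63 [ 0.451  -0.4089 -0.0018]
jar_mouth 0.91 [ 0.4915 -0.0351  0.1194]
jar_mouth 0.65 [0.499  0.262  0.1415]
jar 0.8 [0.5019 0.2636 0.0204]
jar 0.62 [ 0.4891 -0.0398 -0.0041]
```

View pics/wrist6.png

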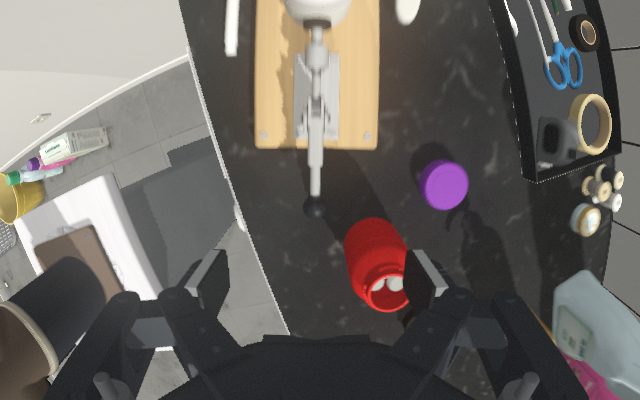

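Lever stays level after release (knob at (314,205)). Next I'll move above the lid.

carry_out(motion=[[[-0.1, -1.5, 4, 0, 0], [-0.1, -2.5, 8, 0, 0], [-0.1, -2.5, 12, 0, 0], [-0.1, -2.5, 15, 0, 0], [-0.1, -2.5, 15, 0, 0], [-0.1, -2.5, 15, 0, 0]]])

```text
time_s: 8.83
ee_pos: [0.4876, 0.2207, 0.2464]
tool_rot: [0.702, -0.099, 0.092, -0.7]
wrist_force: [0.3, -0.3, -0.5]
grip_width: 1.001
```

```bash
python3 to.py 0.502 0.265 0.20 -0.27; python3 - <<'E'
from h import *
np.set_printoptions(precision=4,suppress=True)
for n in('wrist','wrist'):
  p,W=shot(n,n+'7.png')
  for q in('lid','lid_mark','jar_mouth','jar'):
        for d in ctrl.landmark_of(p,q)[:2]: print(q,round(d['score'],2),w(W,d['xyz']))
E
```

```text
t 8.8333 pos [0.4876 0.2207 0.2464] ang -0.2704 q [ 0.23 -0.03  1.9   0.    1.28  0.5 ] F [ 0.3 -0.3 -0.5] grip 1.001
move cm [0.25 4.62 4.67] turn -0.0
lid 0.7 [0.4227 0.4472 0.0006]
lid 0.59 [0.5064 0.2635 0.1179]
lid_mark 0.89 [0.4823 0.276  0.1411]
lid_mark 0.66 [0.435  0.0493 0.0612]
jar 0.92 [ 0.4877 -0.0382 -0.0037]
lid 0.9 [0.5053 0.2652 0.1218]
lid 0.64 [0.4212 0.4489 0.001 ]
lid_mark 0.93 [0.4794 0.2733 0.1435]
jar_mouth 0.31 [0.4071 0.3063 0.0007]
jar 0.73 [ 0.4853 -0.0357 -0.0046]
```

View pics/wrist7.png

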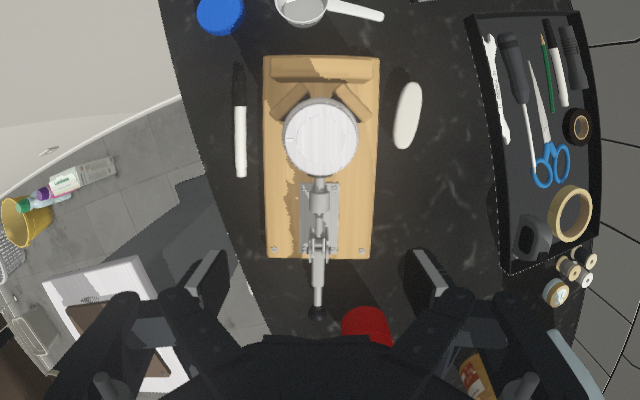

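```bash
cat > ray.py <<'E'
from h import *
def hit(p,W,u,v,z):
    K=np.array(p['camera_matrix']); x=(u-K[0,2])/K[0,0]; y=(v-K[1,2])/K[1,1]; r=np.hypot(x,y)
    d=np.array([np.sin(r)*x/r,np.sin(r)*y/r,np.cos(r)]); d=W[:3,:3]@d; c=W[:3,3]
    return c+d*(z-c[2])/d[2]
E
python3 - <<'E'
from ray import *
p,W=shot('wrist','wrist8.png')
# rim ellipse: edge pixels left/right/top/bottom of the lid top
for uv in((285,136),(358,136),(321,99),(321,175)): print(uv,hit(p,W,*uv,.143).round(4))
print(W.round(3))
E
python3 - <<'E'
import cv2
i=cv2.imread('pics/wrist8.png')[80:200,260:390]; cv2.imwrite('pics/c8.png',cv2.resize(i,None,fx=5,fy=5))
E
```

```text
(285, 136) [0.4764 0.2762 0.143 ]
(358, 136) [0.5322 0.2607 0.143 ]
(321, 99) [0.5117 0.2967 0.143 ]
(321, 175) [0.4953 0.2379 0.143 ]
[[ 0.962 -0.258 -0.085  0.507]
 [-0.271 -0.924 -0.27   0.288]
 [-0.009  0.283 -0.959  0.389]
 [ 0.     0.     0.     1.   ]]
```

View pics/c8.png

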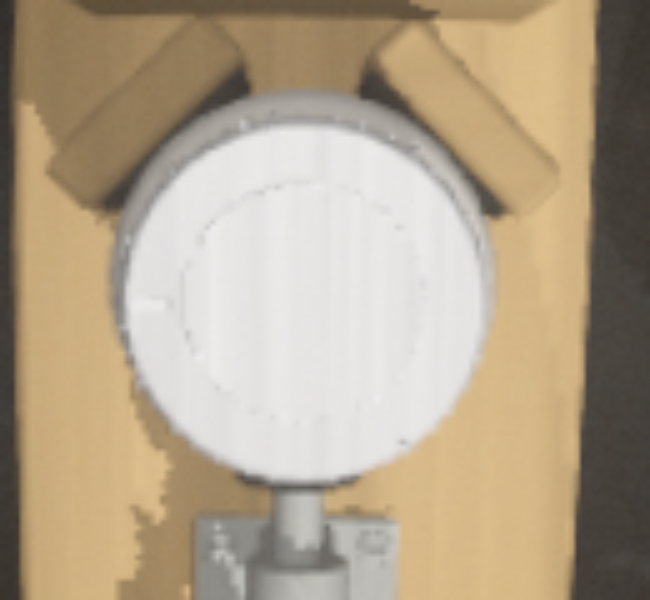

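Lid top centre is at pixel (321,140), giving world (0.5035, 0.265). The pip at (290,141) points along jig -x. I'll descend with the fingers open.

carry_out(motion=[[[0.3, 1.0, 4, 0, 0], [0.35, 4, 4.7, 0, 0], [0.35, 7, 4.7, 0, 0], [0.35, 10, 4.7, 0, 0], [0.35, 12, 4.7, 0, 0], [0.35, 13.0, 4.7, 0, 0], [0.35, 13.6, 4.7, 0, 0], [0.35, 13.6, 4.7, 0, 0]]])

```text
time_s: 10.05
ee_pos: [0.5022, 0.2632, 0.1101]
tool_rot: [0.701, -0.1, 0.093, -0.699]
wrist_force: [-0.9, -0.2, -0.1]
grip_width: 0.994
```

```bash
python3 to.py 0.5035 0.265 0.110 -0.27; python3 - <<'E'
from h import *
p,W=shot('wrist','wrist9.png')
p,W=shot('top','top9.png')
E
```

```text
t 10.05 pos [0.5022 0.2632 0.1101] ang -0.274 q [0.3  0.19 1.93 0.   1.03 0.58] F [-0.9 -0.2 -0.1] grip 0.994
move cm [0.08 0.01 0.21] turn -0.004
```

View pics/wrist9.png

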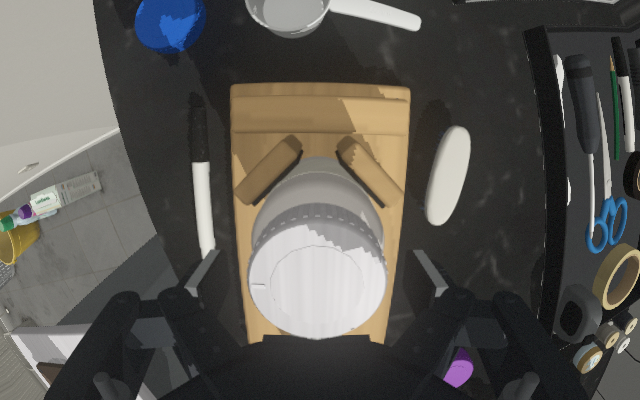

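The lid spans pixels 248–385, centred between the pads. Closing now.

carry_out(motion=[[[0.05, 0, 0.2, 0, 0.2], [0.05, 0, 0.2, 0, 0.6], [0.05, 0, 0.2, 0, 0.6], [0.05, 0, 0.2, 0, 0.6], [0.05, 0, 0.2, 0, 0.6]]], newtons=40)

```text
time_s: 10.57
ee_pos: [0.5047, 0.2663, 0.1147]
tool_rot: [-0.7, 0.099, -0.094, 0.701]
wrist_force: [-3.7, 0.1, 5.9]
grip_width: 0.69
```

```bash
python3 to.py 0.5035 0.265 0.110 -0.27; python3 - <<'E'
from h import *
print(ctrl.get_obs()['torque'].round(2))
p,W=shot('wrist','wrist10.png')
E
```

```text
t 10.5667 pos [0.5047 0.2663 0.1147] ang -0.2741 q [0.31 0.19 1.92 0.   1.04 0.58] F [-3.7  0.1  5.9] grip 0.69
move cm [-0.08  0.47 -0.16] turn -0.004
[ 0.18  0.74 -0.04]
```

View pics/wrist10.png

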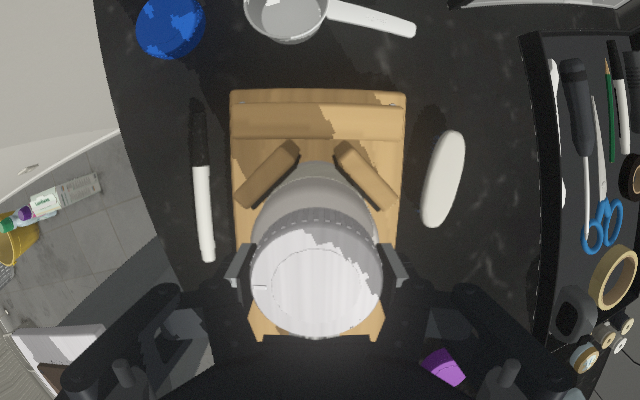

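carry_out(motion=[[[0, 0, 0, 0, 0.7], [0, 0, 0, 0, 0.7], [0, -0.02, 0, -0.1, 0.7], [0, -0.05, 0, -0.2, 0.7], [0, -0.07, 0, -0.3, 0.7], [0, -0.1, 0, -0.4, 0.7], [0, -0.12, 0, -0.5, 0.7], [0, -0.12, 0, -0.5, 0.7]]], newtons=90)

```text
time_s: 11.28
ee_pos: [0.5041, 0.2666, 0.1163]
tool_rot: [-0.702, -0.078, 0.083, 0.703]
wrist_force: [-3.7, 0.3, 2.4]
grip_width: 0.676
```

```bash
python3 to.py 0.5035 0.265 0.110 -0.27; python3 - <<'E'
from h import *
print(ctrl.get_obs()['torque'].round(2))
p,W=shot('wrist','wrist11.png')
E
```

```text
t 11.2833 pos [0.5041 0.2666 0.1163] ang 0.228 q [0.31 0.18 1.92 0.   1.04 0.08] F [-3.7  0.3  2.4] grip 0.676
move cm [-0.1   0.63 -0.15] turn 0.498
[0.02 0.6  0.12]
```

View pics/wrist11.png

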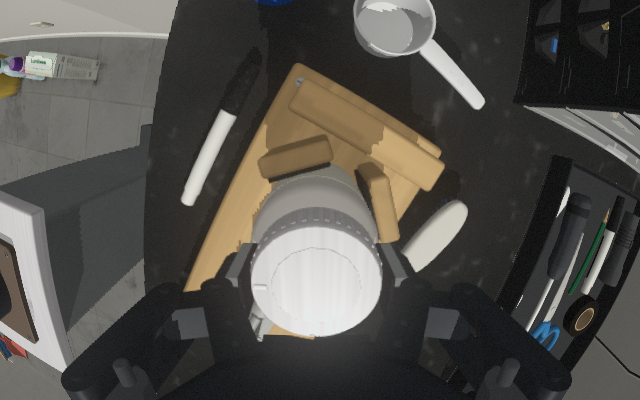

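The pip stays at the left pad, so the lid turns with the grip. Continuing.

carry_out(motion=[[[0, -0.02, 0, -0.1, 0.7], [0, -0.05, 0, -0.2, 0.7], [0, -0.07, 0, -0.3, 0.7], [0, -0.1, 0, -0.4, 0.7], [0, -0.1, 0, -0.4, 0.7]]])

```text
time_s: 11.75
ee_pos: [0.5036, 0.2663, 0.1168]
tool_rot: [-0.672, -0.214, 0.22, 0.674]
wrist_force: [-2.4, -1.0, -1.0]
grip_width: 0.672
```

```bash
python3 to.py 0.5035 0.265 0.110 -0.27; python3 - <<'E'
from h import *
np.set_printoptions(precision=4,suppress=True)
print(ctrl.get_obs()['torque'].round(2))
p,W=shot('wrist','wrist12.png')
for q in('lid','lid_mark'):
        for d in ctrl.landmark_of(p,q)[:2]: print(q,round(d['score'],2),w(W,d['xyz']))
E
```

```text
t 11.75 pos [0.5036 0.2663 0.1168] ang 0.6242 q [ 0.31  0.18  1.92  0.    1.04 -0.32] F [-2.4 -1.  -1. ] grip 0.672
move cm [-0.09  0.68 -0.11] turn 0.894
[0.02 0.37 0.05]
lid 0.71 [0.5097 0.2653 0.1227]
lid_mark 0.9 [0.4836 0.2522 0.1427]
```

View pics/wrist12.png

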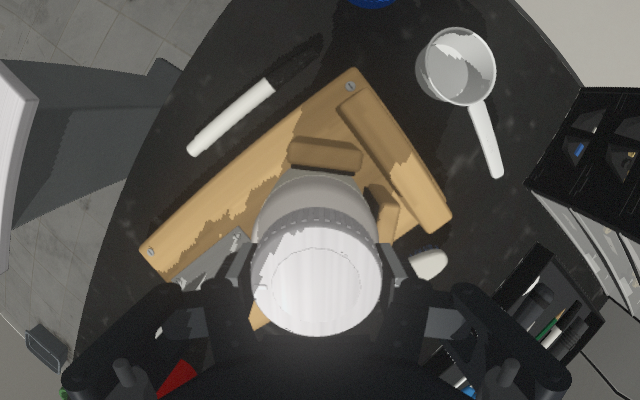

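carry_out(motion=[[[0, -0.02, 0, -0.1, 0.7], [0, -0.05, 0, -0.2, 0.7], [0, -0.07, 0, -0.3, 0.7], [0, -0.1, 0, -0.42, 0.7], [0, -0.1, 0, -0.42, 0.7], [0, -0.1, 0, -0.42, 0.7]]])

```text
time_s: 12.4
ee_pos: [0.5034, 0.266, 0.1175]
tool_rot: [-0.612, -0.347, 0.354, 0.616]
wrist_force: [-2.6, -1.1, -1.1]
grip_width: 0.674
```

```bash
python3 to.py 0.5035 0.265 0.110 -0.27; python3 - <<'E'
from h import *
np.set_printoptions(precision=4,suppress=True)
print(ctrl.get_obs()['torque'].round(2))
p,W=shot('wrist','wrist13.png')
for q in('lid','lid_mark'):
        for d in ctrl.landmark_of(p,q)[:2]: print(q,round(d['score'],2),w(W,d['xyz']))
E
```

```text
t 12.4 pos [0.5034 0.266  0.1175] ang 1.0372 q [ 0.31  0.18  1.92  0.    1.05 -0.73] F [-2.6 -1.1 -1.1] grip 0.674
move cm [-0.08  0.75 -0.07] turn 1.307
[-0.22  0.51  0.09]
lid 0.87 [ 0.4216  0.4464 -0.0006]
lid 0.78 [0.5069 0.2627 0.1225]
lid_mark 0.95 [0.4359 0.4697 0.0232]
lid_mark 0.83 [0.4936 0.2462 0.1436]
```

View pics/wrist13.png

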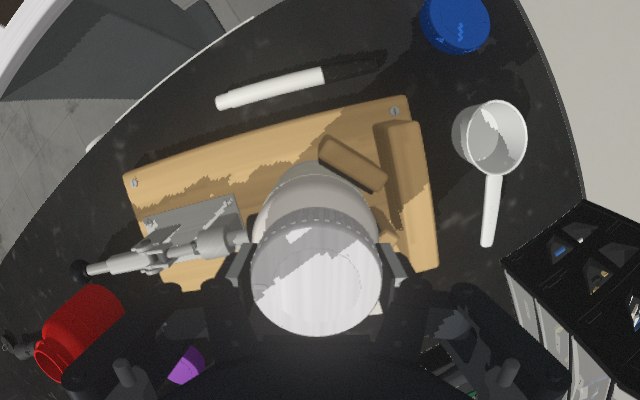

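Mark has moved about 1.3 rad, past the let-go angle. I'll lift gently first.

carry_out(motion=[[[0, -0.2, 0, 0, 0.7], [0, -0.4, 0, 0, 0.7], [0, -0.6, 0, 0, 0.7], [0, -0.6, 0, 0, 0.7]]])

```text
time_s: 12.88
ee_pos: [0.5037, 0.2664, 0.1242]
tool_rot: [-0.612, -0.348, 0.354, 0.616]
wrist_force: [-1.6, 0.8, -0.6]
grip_width: 0.672
```

```bash
python3 to.py 0.5035 0.265 0.110 -0.27
```

```text
t 12.8833 pos [0.5037 0.2664 0.1242] ang 1.0384 q [ 0.31  0.17  1.92  0.    1.06 -0.73] F [-1.6  0.8 -0.6] grip 0.672
move cm [-0.12  1.42 -0.06] turn 1.308
```

Free, with no resistance. Lifting the rest of the way: lid edge from ~0.130 to ~0.158, about 20 mm above the rim.

carry_out(motion=[[[0, -0.5, 0, 0, 0.7], [0, -1.0, 0, 0, 0.7], [0, -1.6, 0, 0, 0.7], [0, -2.2, 0, 0, 0.7], [0, -2.8, 0, 0, 0.7], [0, -2.8, 0, 0, 0.7], [0, -2.8, 0, 0, 0.7]]])

```text
time_s: 13.47
ee_pos: [0.5046, 0.2665, 0.1532]
tool_rot: [-0.612, -0.349, 0.353, 0.616]
wrist_force: [0.1, 0.5, -1.3]
grip_width: 0.668
```

```bash
python3 to.py 0.5035 0.265 0.110 -0.27; python3 - <<'E'
from h import *
np.set_printoptions(precision=4,suppress=True)
for n in('wrist','top','scene'):
  p,W=shot(n,n+'14.png')
  for q in('lid','lid_mark','jar_mouth','jar','lever_grip'):
        for d in ctrl.landmark_of(p,q)[:2]: print(n,q,round(d['score'],2),w(W,d['xyz']))
a=cv2.imread('pics/scene14.png')[100:250,180:340]; b=cv2.imread('pics/top14.png')[190:300,170:350]
cv2.imwrite('pics/c14.png',np.hstack([cv2.resize(a,(400,375)),cv2.resize(b,(400,375))]))
E
```

```text
t 13.4667 pos [0.5046 0.2665 0.1532] ang 1.0383 q [ 0.31  0.14  1.9   0.    1.11 -0.73] F [ 0.1  0.5 -1.3] grip 0.668
move cm [-0.18  4.32 -0.01] turn 1.308
wrist lid 0.74 [0.4241 0.4468 0.0002]
wrist lid 0.71 [0.5105 0.264  0.1589]
wrist lid_mark 0.76 [0.4385 0.4692 0.0223]
wrist lid_mark 0.75 [0.4929 0.2475 0.181 ]
wrist jar_mouth 0.63 [ 0.495  -0.037   0.1183]
wrist jar 0.75 [0.504  0.2653 0.0195]
wrist jar 0.67 [ 0.4866 -0.0357 -0.0024]
wrist lever_grip 0.72 [0.4376 0.0517 0.0611]
wrist lever_grip 0.72 [0.5538 0.4074 0.0031]
top lid 0.78 [ 0.4272  0.4461 -0.0013]
top lid 0.62 [ 0.5984  0.0129 -0.0015]
top lid_mark 0.69 [0.57   0.0187 0.021 ]
top lid_mark 0.55 [0.4366 0.4649 0.017 ]
top jar_mouth 0.92 [ 0.4952 -0.0399  0.117 ]
top lever_grip 0.49 [0.438  0.0439 0.0667]
scene lid 0.71 [ 0.4322  0.4523 -0.0029]
scene lid 0.63 [0.5085 0.2658 0.1585]
scene lid_mark 0.73 [0.5754 0.0213 0.0216]
scene lid_mark 0.71 [0.493  0.2522 0.1845]
scene jar_mouth 0.94 [ 0.4911 -0.0334  0.1165]
scene jar_mouth 0.78 [0.5048 0.2648 0.1385]
scene jar 0.78 [0.5014 0.2689 0.0185]
scene jar 0.68 [ 0.4907 -0.0359 -0.0005]
scene lever_grip 0.46 [0.4424 0.0508 0.0667]
```

View pics/wrist14.png

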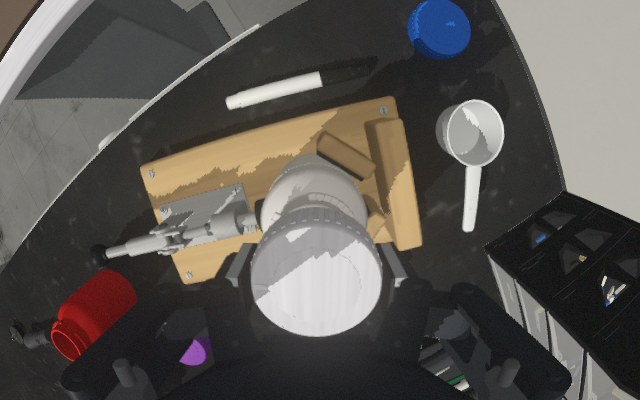

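View pics/c14.png

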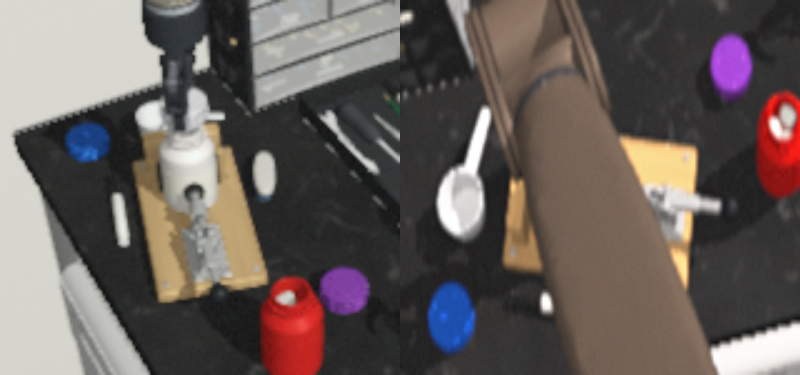

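The lid edge is at z≈0.158 and the rim at 0.138, so they are about 20 mm apart and within ~4 mm of coaxial. The jar's threads show at (330,195), the lever lies level with its knob at (100,253), and the bystanders are in place. I'll let it settle, then hand in.

carry_out(motion=[[[0, 0, 0, 0, 0.7], [0, 0, 0, 0, 0.7], [0, 0, 0, 0, 0.7]]])

```text
time_s: 14.62
ee_pos: [0.504, 0.2664, 0.1522]
tool_rot: [-0.612, -0.348, 0.354, 0.616]
wrist_force: [-0.7, 0.6, -0.4]
grip_width: 0.674
```

```bash
python3 to.py 0.5035 0.265 0.110 -0.27; python3 - <<'E'
from plant import ctrl
print(ctrl.hand_in())
E
```

```text
t 14.6167 pos [0.504  0.2664 0.1522] ang 1.0384 q [ 0.31  0.14  1.9   0.    1.11 -0.73] F [-0.7  0.6 -0.4] grip 0.674
move cm [-0.13  4.22 -0.06] turn 1.308
the job is handed in; nothing more can be done
None
```

I clamped the jar, unscrewed the lid and handed in at 14.6 s with the gripper still holding the lid above the open mouth. No verdict was given, so success rests on my own checks.

- **Clamp:** I pinched the lever's knob and swung it along its arc until the end stop pushed back with about 14 N. It stayed level after I let go. I could not measure the pad's force on the jar directly.
- **Lid:** I gripped it with 90 N, turned it about 1.31 rad anticlockwise, and it lifted with no resistance. The pip on the lid moved with the fingers, about 1.36 rad by the detector, so the lid did not slip in the grip.
- **Last checks:** The lid's lower edge was about 20 mm above the rim (0.158 m against 0.138 m). It was centred to within about 4 mm, or 6 mm by the wrist camera's detector. The jar looked upright in its seat, the lever was level and the bystanders looked unmoved. The wrist force was under 1.5 N.
- **Disagreements and gaps:** The detectors repeatedly also reported the blue and purple lids and the red jar, which I ruled out by position and colour. I only judged by eye that the jar did not turn in the jig.

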